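Bolt the lid of the UV sample irradiator

TASK

Bolt the closed lid of the UV irradiator before an exposure: with one fingertip press the red spring catch right down and keep it down, while the other fingertip pushes the bolt's black tab away from the catch until the bolt is fully home in the keeper on the lid; only then let the catch spring back up behind it and take the hand away. Only press and push; nothing is to be gripped or lifted. Leave the lid shut, and leave the vial, the beakers and the bottle where they stand.

Things in the scene. Friction and masses are not known exactly. Their poses are not given: they have to be found in the camera images.
- irradiator: White bench-top UV irradiator with a blue band, 370 (x) x 340 (y) x 130 mm high, fixed to the bench. Origin under its middle; x runs from its front edge (robot side) to the lid's hinge at the back. The front 165 mm of its top is a flat fixed deck, 130 mm above the bench, with the bolt set on its middle line (y = 0); behind it the lid, flush with the deck, with an amber window.
- deck (a point): Point on the deck (130 mm above the bench) under the middle of the catch pad; axes as the irradiator's. Along +x from here, in line: pad, bolt bar with its tab, guide bracket 31.5 mm high (98 to 108 mm on), keeper. The bolt set is 48 mm wide. Beside it: display 13 mm high at y 55 to 155 mm, rocker switch 10 mm high at y -146 mm, the lid's bow handle 31 mm high at x 143, y 75 to 145 mm.
- catch_pad (a point): Middle of the top face of the red catch pad, 34 mm above the deck when up; goes down with it. The pad is 44 mm long (along the irradiator's x), 32 mm wide, flat with fine ribs, and slides straight down, so a fingertip may press anywhere on it and rub along it. Steel cheeks beside it end 21 mm above the deck. Axes as the irradiator's.
- bolt_tab (a point): Middle of the push face of the bolt's upright black tab, moves with the bolt. The face looks to the irradiator's -x, at the pad; 28 mm wide, 22 to 48 mm above the deck; tab 8 mm thick. Drawn back it is 54 to 57 mm in +x from the pad's middle, home 84 mm. Between pad and tab nothing stands higher than 22 mm above the deck, so with one fingertip on the pressed pad the other clears the bar.
- catch (a joint): Travel of the spring catch, m: 0 up, 0.008 right down on its stop (pad top 26 mm above the deck). Spring 2 N at the top, 5 N at the bottom; it springs up when let go. Two brass dogs on it block the bolt unless it is at least 0.0045 down. It comes fully up only with the bolt drawn back or home.
- bolt (a joint): Travel of the bolt, m, along the irradiator's +x: 0 drawn back (starts between 0 and 0.003), 0.030 at its stop. From 0.028 it is home, and the dogs can rise behind its two side ears and lock it. It slides with about 2 N of friction and stays where it is left.
- keeper (a point): Mouth of the steel keeper fixed to the front edge of the lid, on the bolt's middle line, 18.5 mm above the deck: the 14 x 7 mm bolt bar goes in here. The keeper is 31.5 mm high and rises with the lid. The lid (202 x 336 mm, 0.9 kg) is shut, and hinged along its far edge.
- vial: Clear vial with a blue cap, 24 mm diameter, 48 mm high, standing loose on the deck to the right (-y) of the bolt set; origin in the middle of its underside.
- beaker_a: Glass beaker, 68 mm wide, 88 mm high, standing on the bench beside the irradiator; origin in the middle of its underside.
- beaker_b: Smaller glass beaker, 52 mm wide, 65 mm high, on the bench beside the irradiator; origin in the middle of its underside.
- amber_bottle: Amber reagent bottle, 60 mm diameter, 115 mm high, on the bench beside the irradiator; origin in the middle of its underside.

How it is judged:
By the outcome, as a careful person would: the job done as asked, in the order asked, and still so for the second after the job is handed in, with the robot touching nothing.
It also fails if it takes over 35 s, if anything falls off the work surface, if the arm or the gripper's body presses on something with over 40 N, if the wrist force passes 120 N, or if a joint passes its speed limit or range.

ROBOT

A 7-joint arm with a two-finger parallel gripper is mounted at the origin on the work surface. World frame = base frame: x ahead of the robot, y to its left, z up, the work surface at z = 0. Lengths are in m, angles in rad, forces in N, time in s.
With the tool pointing down it reaches from about 0.425 to 0.875 m from the base axis. Payload 4.7 kg.
Tool frame: the origin (TCP) lies midway between the tips of the shut fingers; the grasp point (between the pads) lies 19 mm behind it (ctrl.grip_point_offset is the distance from the TCP to the grasp point, in m); z points along the fingers, y is the line along which they close (so a half turn about z gives the same grasp; the last joint's range is limited). The gripper opens to 87 mm and grips with 3 to 60 N. Pads are 19 mm wide; open, the fingers measure 117 mm over their backs; the gripper's body (75 mm by 190 mm) begins 51 mm behind the grasp point.
Start: joints at [-1.17, 0.321, -0.07, 1.45, 0.023, 1.371, -0.057], TCP at [0.245, 0.602, 0.223] pointing down, gripper open.
Joint ranges: [-2.86, 2.86], [-0.3, 2.09], [-1.38, 1.24], [0.06, 2.45], [-1.56, 4.7], [0.09, 2.05], [-2.69, 2.69]. Speed limits (rad/s): [2.57, 2.57, 3.14, 3.14, 3.14, 3.14, 3.14].

INTERFACE

Orientations are given as a rotation vector (axis times angle).
In Python, from bench import ctrl gives the robot as it stands.
- The arm moves only by the tool move_arm, never from a script. Its argument "increments" is text: rows parted by semicolons, each of 7 numbers parted by spaces: the shift along the world's x, y, z in mm, then the turn, a rotation vector about the world's x, y, z in degrees, then the closure in counts, from 0 (fully open) to 255 (shut). A call has exactly 8 rows; each row shifts and turns the commanded pose from where the row before left it; what a row does not reach is not made up. A row lasts 1/12 s, in which the tool goes at most 41.7 mm and 7.16 degrees, less where a joint would pass 70% of its speed; a pose out of reach is approached as far as the arm can. A call with a gripper value outside its range is refused whole. The fingers move at their own pace and stop on an object; "grip_force" is the grip in N (left out, the last holds). Time passes only in rows, so rows that do not move let the fingers close, or fill a call up. It gives the time, the measured TCP pose, the force, the opening and the grip force at its end, in the units of the state.
- ctrl.get_state(): the state, without advancing time (a new reading comes with each control period).
- ctrl.get_image(name): name is "side" or "top" or "wrist"; returns a dict with "frame" (400x640x3 uint8, red, green, blue), "depth" (400x640 float32, m along the optical axis (not along the pixel's ray), 0 where there is no reading), "fx", "fy", "cx", "cy" (pixels), "k1" (the pictures are not rectified: a ray, as slopes to the right and down, at radius r is drawn at 1 + k1 r^2 times it, then the intrinsics apply), "position" and "orientation" of the camera in the world. Camera axes: x right, y down, z forward; pixel columns grow to the right and rows downward; lengths in m; the calibration is good to about 2 mm. A picture is of the moment at which its call begins.
- ctrl.close_job(): hands the job in; it is judged then, once.
Trained networks look in a picture, given as the dict that the camera call returned (one of the last four; its "shot" number tells which), for a name from the list of things; names that differ only in an ending like _2 or _b are one class to them, and where a whole thing is asked for, a point or a joint stands for the part that bears it (a point fixed in the world has none). Each returns a list of dicts, best first, with "score" (0 to 1); they miss things now and then, are a little off and sometimes report something else, mostly with a low value. They report only what shows in the picture. A call takes as long as a camera call.
- ctrl.find_in(target, picture): "centre" ([x, y, z] in m, in world coordinates, good to about 4 mm: the middle of the surface that is visible of it).
- ctrl.silhouettes(target, picture): "region" (400x640 bool, what is visible of it).
The state is a dict: "time": time; "joint_positions": joint angles; "qd": joint speeds; "joint_torque": joint torques, N m; "position": TCP position; "tool_rot": TCP orientation; "ft_force": force on the tool from outside, world axes, zero at the start; "torque": the same for the moment, N m; "grip_width": opening from 0.0 (shut) to 1.0 (fully open); "grip_force": force on a finger pad.
Only numpy, scipy, OpenCV 4.12 (cv2) and the standard library are available. Lean on these libraries where they do the work, as an engineer would, in place of code of your own. Each camera call takes 0.05 s, during which the arm holds its last target. There are 200 camera calls.

## Working session

There is one attempt and no reset: what is moved stays moved. The work goes in short steps, Python scripts to look and compute and a tool call to move; the robot and the scene stay as the last step left them, time stands still between calls to the robot, and variables do not carry over. Pictures are saved under pics/ and viewed, at most 10 in all, crops included, and the job is handed in when it is done.

Besides the shell and the picture viewer there is one more tool, called after "Request:" as name(argument=value, ...) on one line, values as JSON. move_arm: Moves the arm, as the interface text tells. Its arguments: {"type":"object","properties":{"increments":{"type":"string"},"grip_force":{"type":"number"}},"required":["increments"]}

```bash
mkdir -p pics; cat > h.py <<'E'
import numpy as np, cv2
from bench import ctrl
from scipy.spatial.transform import Rotation as R
def rot(o):
    o=np.array(o,float)
    return o if o.shape==(3,3) else (R.from_rotvec(o).as_matrix() if o.size==3 else R.from_quat(o).as_matrix())
def px2w(p,u,v,d=None):
    s0=np.array([(u-p['cx'])/p['fx'],(v-p['cy'])/p['fy']]); s=s0.copy()
    for _ in range(20): s=s0/(1+p['k1']*(s@s))
    if d is None: d=p['depth'][int(v),int(u)]
    return rot(p['orientation'])@np.array([s[0]*d,s[1]*d,d])+np.array(p['position'])
def save(p,n): cv2.imwrite('pics/'+n+'.png',p['frame'][:,:,::-1])
E
python3 - <<'E'
from h import *
print(ctrl.get_state())
for n in ['top','side']:
    p=ctrl.get_image(n); save(p,n+'1'); print(n,p['position'],p['orientation'],p['fx'],p['k1'])
    for t in ['irradiator','catch_pad','bolt_tab','keeper','vial','beaker_a','amber_bottle']:
        print(t,[(np.round(r['centre'],4).tolist(),round(r['score'],2)) for r in ctrl.find_in(t,p)[:3]])
E
```

```text
{'time': 0.0, 'joint_positions': array([-1.16986967,  0.32181447, -0.07009355,  1.45164682,  0.02260376,
        1.37076484, -0.05685913]), 'qd': array([-0.00017916, -0.00049024,  0.001403  , -0.00038433, -0.00189064,
       -0.00264495, -0.00057557]), 'joint_torque': array([-5.05037278e-04, -4.91292286e+01, -4.03987644e-01, -3.12525845e+01,
       -6.39721518e-02,  4.38476563e-02,  1.37228412e-04]), 'position': array([0.24505529, 0.60146469, 0.22148125]), 'tool_rot': array([-6.03671129e-01, -3.08278185e+00,  2.87101393e-03]), 'ft_force': array([-0.46160749,  0.96625565,  0.85813047]), 'torque': array([ 0.05871148,  0.0397472 , -0.02058007]), 'grip_force': 0.0, 'grip_width': 0.99865057153658}
top [0.39913332 0.0757586  1.06164011] [-1.98533319  2.2364922  -0.23309485] 431.0670288183204 -0.06919941104490372
irradiator [([0.6221, -0.1224, 0.1282], 0.63)]
catch_pad [([0.5106, -0.1648, 0.1677], 0.56)]
bolt_tab [([0.6233, -0.1235, 0.133], 0.49)]
keeper [([0.7111, -0.1039, 0.1339], 0.59)]
vial [([0.5561, -0.2431, 0.1781], 0.72)]
beaker_a [([0.5958, 0.1076, 0.0297], 0.72), ([0.442, 0.0461, 0.019], 0.72)]
amber_bottle [([0.6841, -0.3702, 0.0757], 0.94)]
side [ 0.11886114 -0.45269477  0.66457044] [-2.13114773  0.78185164 -0.4026121 ] 388.22760497579833 -0.038821928046556035
irradiator [([0.5437, -0.1758, 0.1309], 0.94)]
catch_pad [([0.5013, -0.1681, 0.1662], 0.84)]
bolt_tab [([0.5572, -0.1557, 0.1558], 0.92)]
keeper [([0.7037, -0.141, 0.1342], 0.94)]
vial []
beaker_a [([0.5843, 0.107, 0.0653], 0.56), ([0.6726, -0.3858, 0.0689], 0.55)]
amber_bottle [([0.6697, -0.384, 0.0698], 0.74), ([0.5556, -0.1565, 0.1544], 0.35)]
```

View pics/top1.png

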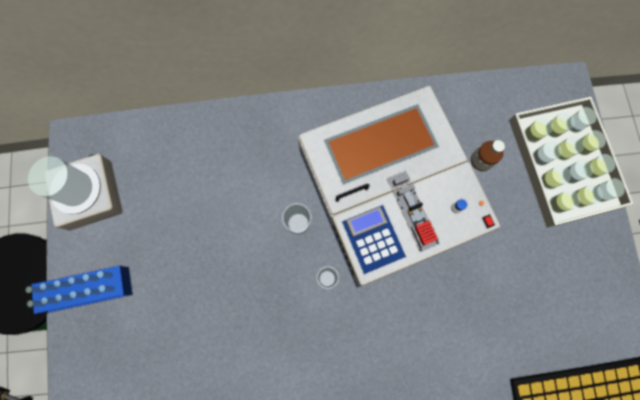

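View pics/side1.png

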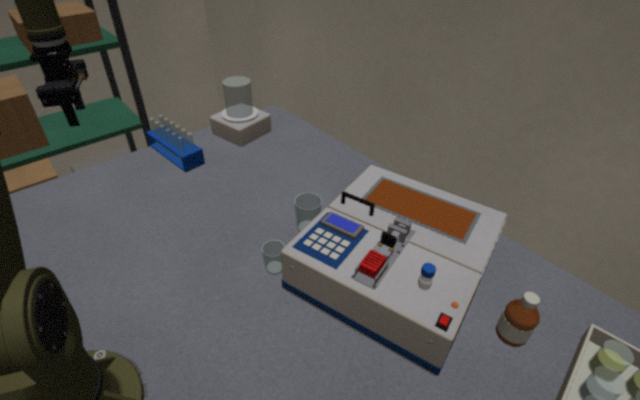

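```bash
python3 - <<'E'
from h import *
p=ctrl.get_image('top')
for q in [(361,284),(499,227),(300,135),(430,87)]:
    # intersect with z=.13
    a=px2w(p,*q,d=.5);c=np.array(p['position']);r=(a-c);print(q,np.round(c+r*(.13-c[2])/r[2],4))
for n in ['top','side']:
    p=ctrl.get_image(n)
    for t in ['catch_pad','bolt_tab','vial','keeper']:
        s=ctrl.silhouettes(t,p)
        if s:
            m=s[0]['region'];v,u=np.nonzero(m)
            P=np.array([px2w(p,a,b) for a,b in zip(u,v)]);P=P[p['depth'][v,u]>0]
            print(n,t,s[0]['score'],len(P),u.mean(),v.mean(),np.median(P,0).round(4),np.percentile(P,[5,95],axis=0).round(4).tolist())
    if n=='top':
        h=p['frame'].astype(int);m=(h[:,:,0]>120)&(h[:,:,1]<80)&(h[:,:,2]<90);k,l,st,cc=cv2.connectedComponentsWithStats(m.astype(np.uint8))
        for i in range(1,k):
            if st[i,4]>40:
                v,u=np.nonzero(l==i);P=np.array([px2w(p,a,b) for a,b in zip(u,v)]);r=cv2.minAreaRect(P[:,:2].astype(np.float32)*1000)
                print(st[i],cc[i],np.median(P,0).round(4),r)
    im=cv2.resize(p['frame'][150:290,340:540] if n=='top' else p['frame'][190:330,330:530],None,fx=4,fy=4,interpolation=2)
    cv2.imwrite(f'pics/{n}c.png',im[:,:,::-1])
E
```

```text
(361, 284) [ 0.4145 -0.0178  0.13  ]
(499, 227) [ 0.4995 -0.3387  0.13  ]
(300, 135) [0.7644 0.0743 0.13  ]
(430, 87) [ 0.8488 -0.2448  0.13  ]
top catch_pad 0.87 315 425.7974683544304 232.19620253164558 [ 0.5038 -0.1652  0.1633] [[0.4854, -0.1814, 0.1569], [0.5237, -0.1505, 0.1658]]
top bolt_tab 0.72 351 413.8238636363636 207.2755681818182 [ 0.559  -0.1501  0.1517] [[0.5358, -0.1659, 0.1341], [0.5943, -0.1387, 0.1778]]
top vial 0.68 161 458.8641975308642 205.26543209876544 [ 0.5515 -0.2434  0.1754] [[0.5426, -0.2554, 0.1458], [0.5626, -0.2361, 0.1792]]
top keeper 0.64 12438 380.9819740426214 149.18025957378626 [ 0.7086 -0.1047  0.1299] [[0.6085, -0.2552, 0.1263], [0.8143, 0.0388, 0.1335]]
[485 216   9  10  56] [488.55357143 220.51785714] [ 0.5157 -0.3148  0.1381] ((515.5900268554688, -315.32305908203125), (21.451602935791016, 13.254734992980957), 11.441634178161621)
[416 221  21  24 281] [425.99644128 232.41281139] [ 0.5032 -0.1653  0.1633] ((465.49969482421875, -50.25019836425781), (46.86796569824219, 280.95233154296875), 18.30412483215332)
side catch_pad 0.84 523 371.85361216730035 263.0551330798479 [ 0.497  -0.1724  0.1623] [[0.48, -0.1871, 0.146], [0.5247, -0.1551, 0.1645]]
side bolt_tab 0.92 335 386.8720238095238 242.18154761904762 [ 0.5567 -0.155   0.1555] [[0.5385, -0.1677, 0.1497], [0.5961, -0.142, 0.1772]]
side vial 0.92 355 426.24225352112677 276.15774647887326 [ 0.5455 -0.2534  0.1642] [[0.5412, -0.2614, 0.135], [0.558, -0.2422, 0.1775]]
side keeper 0.96 9439 423.55128746306457 215.75337695230056 [ 0.704  -0.1392  0.1295] [[0.6045, -0.2679, 0.1271], [0.8135, 0.0262, 0.1324]]
```

Request:
move_arm(increments="18 -32 1 0 0 -2.2 138;18 -32 1 0 0 -2.2 138;18 -32 1 0 0 -2.2 138;18 -32 1 0 0 -2.2 138;18 -32 1 0 0 -2.2 138;18 -32 1 0 0 -2.2 138;18 -32 1 0 0 -2.2 138;18 -32 1 0 0 -2.2 138")

```text
time: 2.02
position: [0.3898, 0.3443, 0.2309]
tool_rot: [1.071, 2.953, 0.001]
ft_force: [0.2, 0.4, 0.1]
grip_width: 0.5
grip_force: 0.0
```

Request:
move_arm(increments="11 -32 1 0 0 -2.2 138;11 -32 1 0 0 -2.2 138;11 -32 1 0 0 -2.2 138;11 -32 1 0 0 -2.2 138;11 -32 1 0 0 -2.2 138;11 -32 1 0 0 -2.2 138;11 -32 1 0 0 -2.2 138;11 -32 1 0 0 -2.2 138")

```text
time: 2.68
position: [0.4775, 0.0884, 0.239]
tool_rot: [1.51, 2.754, 0.001]
ft_force: [1.2, -0.3, -0.3]
grip_width: 0.458
grip_force: 0.0
```

Request:
move_arm(increments="5 -32 1 0 0 -2.2 138;5 -32 1 0 0 -2.2 138;5 -32 1 0 0 -2.2 138;5 -32 1 0 0 -2.2 138;5 -32 1 0 0 -2.2 138;5 -32 1 0 0 -2.2 138;5 -30 1 0 0 -2.2 138;5 -30 1 0 0 -2.2 138")

```text
time: 3.35
position: [0.5173, -0.1636, 0.247]
tool_rot: [1.914, 2.491, 0.001]
ft_force: [0.3, -0.0, -1.0]
grip_width: 0.459
grip_force: 0.0
```

```bash
python3 - <<'E'
from h import *
print(ctrl.get_state()['position'])
o=np.array([.5035,-.166]);e=np.array([np.cos(np.radians(14.8)),np.sin(np.radians(14.8))]);n=np.array([-e[1],e[0]])
for c in ['wrist','side','top']:
    p=ctrl.get_image(c); save(p,c+'2')
    for t in ['catch_pad','bolt_tab']:
        print(c,t,[(np.round(r['centre'],4).tolist(),round(r['score'],2)) for r in ctrl.find_in(t,p)[:2]])
        s=ctrl.silhouettes(t,p)
        if s:
            v,u=np.nonzero(s[0]['region']);P=np.array([px2w(p,a,b) for a,b in zip(u,v)]);P=P[p['depth'][v,u]>0]
            if t=='catch_pad': P=P[abs(P[:,2]-.164)<.006]
            else: P=P[P[:,2]>.162]
            if len(P)==0: continue
            x=(P[:,:2]-o)@e;y=(P[:,:2]-o)@n
            print(len(P),'x',np.percentile(x,[2,50,98]).round(4),'y',np.percentile(y,[2,50,98]).round(4),'z',np.median(P[:,2]).round(4))
E
```

```text
[ 0.51725869 -0.16362103  0.24701807]
wrist catch_pad [([0.5104, -0.1639, 0.1609], 0.6), ([0.56, -0.1501, 0.1515], 0.27)]
2103 x [-0.0194  0.0013  0.0221] y [-0.0174 -0.0012  0.0131] z 0.1636
wrist bolt_tab [([0.5577, -0.1498, 0.1548], 0.59)]
492 x [0.0562 0.0591 0.064 ] y [-0.0148 -0.0001  0.0116] z 0.1769
side catch_pad [([0.4997, -0.1699, 0.1673], 0.91)]
364 x [-0.0232 -0.004   0.0189] y [-0.0188 -0.0041  0.0122] z 0.1629
side bolt_tab [([0.5559, -0.1532, 0.151], 0.73)]
127 x [0.037  0.0552 0.0614] y [-0.0162 -0.0047  0.0101] z 0.1728
top catch_pad [([0.5133, -0.1604, 0.1657], 0.79)]
261 x [-0.0206  0.0028  0.0217] y [-0.0136  0.0023  0.0144] z 0.1636
top bolt_tab [([0.5613, -0.1505, 0.1507], 0.79)]
39 x [0.056  0.0594 0.0633] y [-0.002   0.0073  0.0135] z 0.1758
```

View pics/wrist2.png

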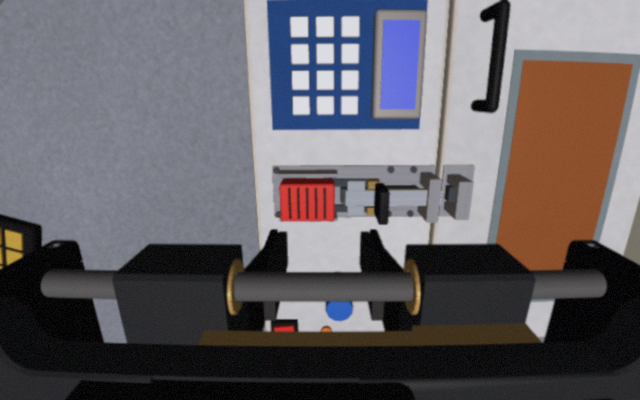

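```bash
python3 - <<'E'
import cv2
a=cv2.imread('pics/side2.png')[170:300,300:480]
cv2.imwrite('pics/side2c.png',cv2.resize(a,None,fx=4.4,fy=4.4,interpolation=2))
E
```

```text
(no output)
```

View pics/side2c.png

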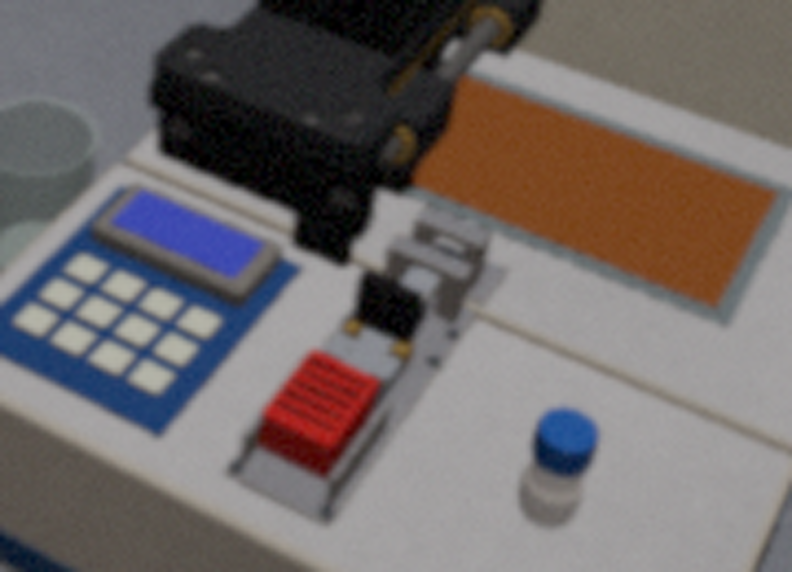

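```bash
python3 - <<'E'
import cv2,numpy as np
a=cv2.imread('pics/wrist2.png')[215:315,240:410]
a=np.clip(a.astype(float)*1.8+20,0,255).astype('uint8')
cv2.imwrite('pics/w2c.png',cv2.resize(a,None,fx=4.6,fy=4.6,interpolation=2))
E
```

```text
(no output)
```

View pics/w2c.png

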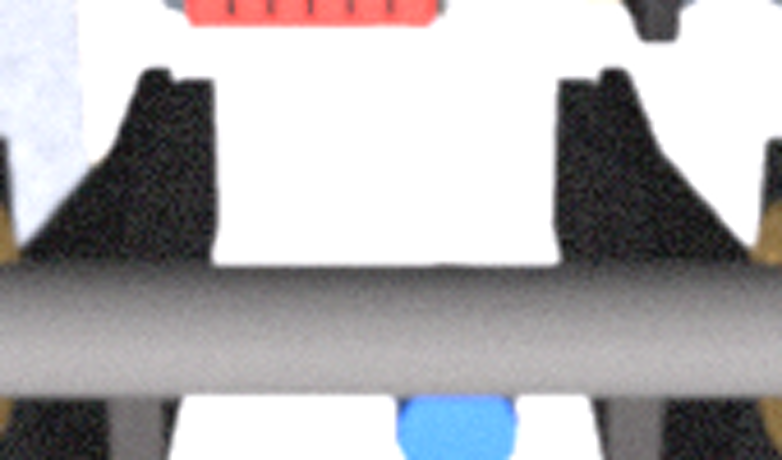

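Request:
move_arm(increments="1 0.3 -10 0 0 0 108;0 0 -10 0 0 0 108;0 0 -10 0 0 0 108;0 0 -10 0 0 0 108;0 0 -10 0 0 0 108;0 0 -10 0 0 0 108;0 0 -8 0 0 0 108;0 0 -6 0 0 0 108")

```text
time: 4.77
position: [0.5178, -0.1616, 0.1712]
tool_rot: [-1.911, -2.492, 0.001]
ft_force: [-0.8, -0.8, -0.6]
grip_width: 0.578
grip_force: 0.0
```

```bash
python3 - <<'E'
from h import *
s=ctrl.get_state();print(s['position'],s['ft_force'],s['grip_width'])
p=ctrl.get_image('wrist');save(p,'wrist3')
E
```

```text
[ 0.51775361 -0.16162874  0.17118055] [-0.81591603 -0.79593507 -0.59415263] 0.5778608070006789
```

View pics/wrist3.png

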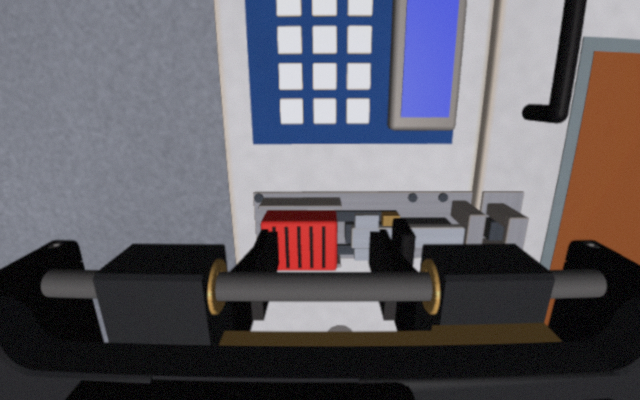

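Request:
move_arm(increments="1.5 0 -2 0 0 0 108;0 0 -2 0 0 0 108;0 0 -2 0 0 0 108;0 0 -2 0 0 0 108;0 0 -2 0 0 0 108;0 0 -2 0 0 0 108;0 0 -1.5 0 0 0 108;0 0 0 0 0 0 108")

```text
time: 5.48
position: [0.52, -0.1618, 0.1593]
tool_rot: [1.911, 2.492, 0.001]
ft_force: [0.1, 0.1, 4.0]
grip_width: 0.576
grip_force: 1.7
```

Request:
move_arm(increments="0 0 -1 0 0 0 108;0 0 -1 0 0 0 108;0 0 -1 0 0 0 108;0 0 -1 0 0 0 108;0 0 -1 0 0 0 108;0 0 0 0 0 0 108;0 0 0 0 0 0 108;0 0 0 0 0 0 108")

```text
time: 6.15
position: [0.5201, -0.1619, 0.1562]
tool_rot: [1.911, 2.493, 0.002]
ft_force: [-4.1, 1.0, 16.2]
grip_width: 0.581
grip_force: 7.9
```

Request:
move_arm(increments="2.9 0.77 0 0 0 0 108;2.9 0.77 0 0 0 0 108;2.9 0.77 0 0 0 0 108;2.9 0.77 0 0 0 0 108;2.9 0.77 0 0 0 0 108;2.9 0.77 0 0 0 0 108;2.9 0.77 0 0 0 0 108;0 0 0 0 0 0 108")

```text
time: 6.82
position: [0.531, -0.1604, 0.1554]
tool_rot: [-1.908, -2.478, 0.019]
ft_force: [-24.0, -1.1, 30.2]
grip_width: 0.578
grip_force: 15.5
```

```bash
python3 - <<'E'
from h import *
p=ctrl.get_image('wrist');save(p,'wrist4')
E
```

```text
(no output)
```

View pics/wrist4.png

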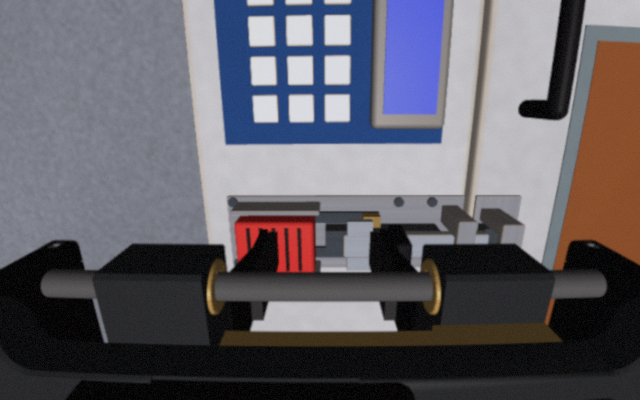

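Request:
move_arm(increments="0 0 0.5 0 0 0 108;0 0 0.5 0 0 0 108;0 0 0.5 0 0 0 108;0 0 0.5 0 0 0 108;0 0 0 0 0 0 108;0 0 0 0 0 0 108;0 0 0 0 0 0 108;0 0 0 0 0 0 108")

```text
time: 7.53
position: [0.5351, -0.1593, 0.156]
tool_rot: [-1.911, -2.485, 0.011]
ft_force: [-12.5, -2.8, 13.1]
grip_width: 0.574
grip_force: 7.2
```

Request:
move_arm(increments="0 0 0.5 0 0 0 108;1.5 0.4 0 0 0 0 108;1.5 0.4 0 0 0 0 108;1.5 0.4 0 0 0 0 108;1.5 0.4 0 0 0 0 108;1.5 0.4 0 0 0 0 108;1.5 0.4 0 0 0 0 108;0 0 0 0 0 0 108")

```text
time: 8.2
position: [0.546, -0.1562, 0.1561]
tool_rot: [-1.912, -2.488, 0.008]
ft_force: [-6.2, -2.8, 6.2]
grip_width: 0.576
grip_force: 4.5
```

Request:
move_arm(increments="0 0 -0.5 0 0 0 108;1.5 0.4 0 0 0 0 108;1.5 0.4 0 0 0 0 108;1.5 0.4 0 0 0 0 108;0 0 0 0 0 0 108;0 0 0 0 0 0 108;0 0 0 0 0 0 108;0 0 0 0 0 0 108")

```text
time: 8.87
position: [0.5504, -0.155, 0.156]
tool_rot: [-1.912, -2.488, 0.008]
ft_force: [-7.4, -2.7, 9.3]
grip_width: 0.577
grip_force: 5.1
```

```bash
python3 - <<'E'
from h import *
o=np.array([.5035,-.166]);e=np.array([np.cos(np.radians(14.8)),np.sin(np.radians(14.8))]);n=np.array([-e[1],e[0]])
print((ctrl.get_state()['position'][:2]-o)@e)
p=ctrl.get_image('wrist');save(p,'wrist5')
a=p['frame'][170:310,200:420][:,:,::-1]
cv2.imwrite('pics/w5c.png',cv2.resize(np.clip(a*1.7+15,0,255).astype('uint8'),None,fx=3.6,fy=3.6,interpolation=2))
E
```

```text
0.048124693241159595
```

View pics/w5c.png

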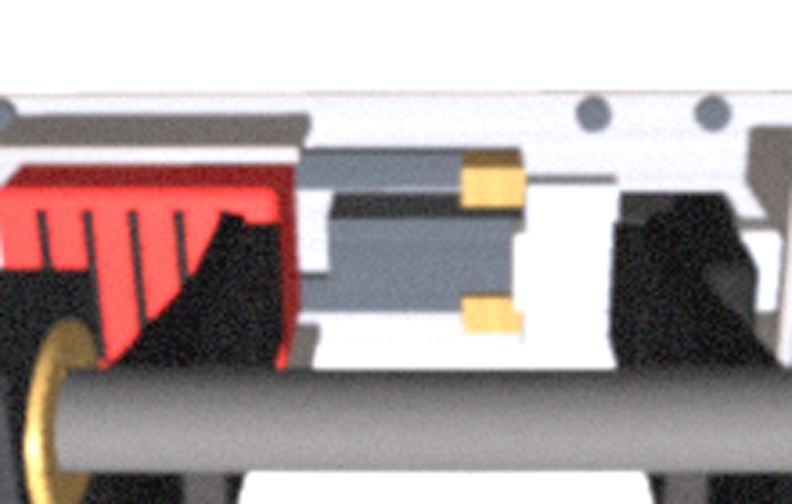

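Request:
move_arm(increments="0.7 0.2 0 0 0 0 108;0.7 0.2 0 0 0 0 108;0.7 0.2 0 0 0 0 108;0.7 0.2 0 0 0 0 108;0 0 0 0 0 0 108;0 0 0 0 0 0 108;0 0 0 0 0 0 108;0 0 0 0 0 0 108")

```text
time: 9.58
position: [0.5525, -0.1544, 0.156]
tool_rot: [-1.912, -2.487, 0.009]
ft_force: [-10.0, -2.6, 10.4]
grip_width: 0.574
grip_force: 5.8
```

Request:
move_arm(increments="0.7 0.2 0 0 0 0 108;0.7 0.2 0 0 0 0 108;0.7 0.2 0 0 0 0 108;0 0 0 0 0 0 108;0 0 0 0 0 0 108;0 0 0 0 0 0 108;0 0 0 0 0 0 108;0 0 0 0 0 0 108")

```text
time: 10.25
position: [0.5528, -0.1544, 0.1559]
tool_rot: [-1.911, -2.484, 0.012]
ft_force: [-14.6, -3.4, 13.4]
grip_width: 0.574
grip_force: 8.8
```

```bash
python3 - <<'E'
from h import *
o=np.array([.5035,-.166]);e=np.array([np.cos(np.radians(14.8)),np.sin(np.radians(14.8))]);n=np.array([-e[1],e[0]])
print((ctrl.get_state()['position'][:2]-o)@e)
p=ctrl.get_image('wrist');save(p,'wrist6')
a=p['frame'][170:310,200:420][:,:,::-1]
cv2.imwrite('pics/w6c.png',cv2.resize(np.clip(a*1.3+15,0,255).astype('uint8'),None,fx=3.6,fy=3.6,interpolation=2))
E
```

```text
0.05060343544926775
```

View pics/w6c.png

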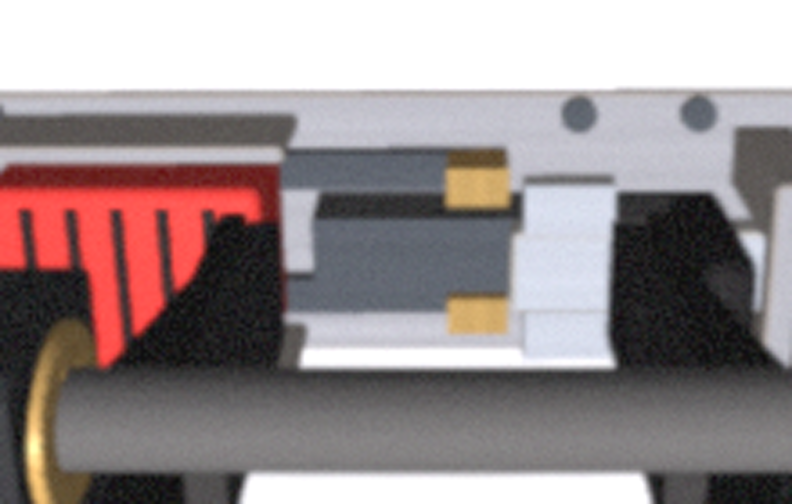

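Request:
move_arm(increments="-1.5 -0.4 0 0 0 0 108;-1.5 -0.4 0 0 0 0 108;-0.5 -0.1 1 0 0 0 108;0 0 2 0 0 0 108;0 0 3 0 0 0 108;0 0 4 0 0 0 108;0 0 6 0 0 0 108;0 0 10 0 0 0 108")

```text
time: 10.97
position: [0.5533, -0.1516, 0.1805]
tool_rot: [-1.91, -2.49, 0.003]
ft_force: [-0.1, 0.8, -0.7]
grip_width: 0.577
grip_force: 0.0
```

Request:
move_arm(increments="0 0 10 0 0 0 108;0 0 15 0 0 0 108;0 0 15 0 0 0 108;0 0 15 0 0 0 108;0 0 15 0 0 0 108;0 0 15 0 0 0 108;0 0 5 0 0 0 108;0 0 0 0 0 0 108")

```text
time: 11.63
position: [0.557, -0.1518, 0.2749]
tool_rot: [1.907, 2.49, 0.006]
ft_force: [0.5, -0.3, 0.2]
grip_width: 0.574
grip_force: 0.0
```

```bash
python3 - <<'E'
from h import *
o=np.array([.5035,-.166]);e=np.array([np.cos(np.radians(14.8)),np.sin(np.radians(14.8))]);n=np.array([-e[1],e[0]])
s=ctrl.get_state();print(s['position'],s['ft_force'],s['qd'].round(3))
for c in ['wrist','side']:
    p=ctrl.get_image(c); save(p,c+'7')
    if c=='wrist': cv2.imwrite('pics/w7c.png',cv2.resize(p['frame'][100:260,220:500],None,fx=2.8,fy=2.8,interpolation=2)[:,:,::-1])
    for t in ['catch_pad','bolt_tab','vial']:
        s=ctrl.silhouettes(t,p)
        if s:
            v,u=np.nonzero(s[0]['region']);P=np.array([px2w(p,a,b) for a,b in zip(u,v)]);P=P[p['depth'][v,u]>0]
            if t=='bolt_tab': P=P[P[:,2]>.168]
            if len(P)<3: continue
            x=(P[:,:2]-o)@e
            print(c,t,len(P),'x',np.percentile(x,[2,50,98]).round(4),'z',np.percentile(P[:,2],[10,50,90]).round(4),np.median(P,0).round(4))
E
```

```text
[ 0.55697995 -0.15176081  0.27485848] [ 0.54389742 -0.27722987  0.20810115] [ 0.002  0.019 -0.002  0.05   0.004 -0.013  0.004]
wrist catch_pad 2673 x [-0.0192  0.0095  0.0587] z [0.144  0.1631 0.1644] [ 0.5129 -0.1643  0.1631]
wrist bolt_tab 342 x [0.0851 0.0885 0.0928] z [0.1735 0.1771 0.1781] [ 0.5893 -0.1434  0.1771]
wrist vial 213 x [0.018  0.0282 0.0381] z [0.1378 0.1461 0.1513] [ 0.552  -0.2396  0.1461]
side catch_pad 601 x [-0.0235 -0.0038  0.0531] z [0.1439 0.1619 0.1639] [ 0.5013 -0.1705  0.1619]
side bolt_tab 87 x [0.082  0.0847 0.0905] z [0.1696 0.1757 0.1772] [ 0.5864 -0.1471  0.1757]
side vial 376 x [0.0137 0.0186 0.0452] z [0.1361 0.1635 0.177 ] [ 0.546  -0.2531  0.1635]
```

View pics/w7c.png

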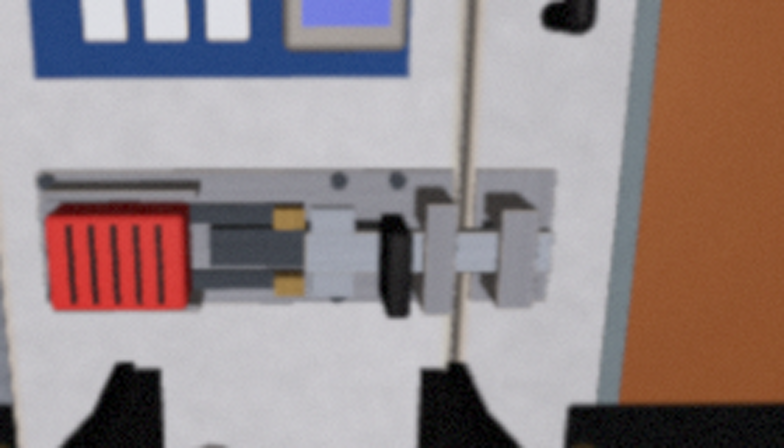

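The picture shows the bolt through the keeper, with the tab beside the bracket at about (397,265). The pad is up at (118,255), and the dogs at about (290,217) and (290,285) have risen behind the ears.

```bash
python3 -c "
from bench import ctrl
print(ctrl.close_job())"
```

```text
the job is handed in; nothing more can be done
None
```

The bolt is fully home in the keeper, the catch has sprung back up behind it, the hand is clear at about 12 s, and the job is handed in; the hand-in returned no verdict.

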